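# Seat the rotor of a microtube spinner in its spindle taper

### The arm

A 6-joint arm with a two-finger parallel gripper is mounted at the origin on a cart in front of the work surface, level with it; the furniture and walls round the work are solid. World frame = base frame: x ahead of the robot, y to its left, z up, the work surface at z = 0. Lengths are in mm, angles in rad, forces in N, time in s.
With the tool pointing down it reaches from about 275 to 1000 mm from the base axis. Payload 8.4 kg.
Tool frame: the origin (TCP) lies at the very end of the fingers, on their centre line; the grasp point (between the pads) lies 19 mm behind it; z points along the fingers, x is the direction in which the jaws open and shut, and the axes are right-handed (so a half turn about z gives the same grasp; the last joint's range is limited). The gripper opens to 85 mm and grips with 20 to 120 N. Pads are 22 mm wide; open, the fingers measure 114 mm over their backs; the gripper's body (76 mm by 85 mm) begins 54 mm behind the grasp point. The pads swing forward as they close: fully open they stand 13 mm farther back than shut.
Start: joints at [-1.146, 0.353, 1.633, -0, 1.155, -0.002], TCP at [258.724, -568.937, 231.281] pointing down, gripper open.
Joint ranges: [-2.63, 2.63], [-0.92, 2.1], [0.06, 2.66], [-1.3, 4.44], [0, 2.69], [-3.02, 3.02]. Speed limits (rad/s): [2.22, 2.22, 2.79, 3.14, 3.14, 3.14].

### API

Orientations are given as [roll, pitch, yaw] about the fixed x, y, z axes, in that order (R = Rz(yaw) Ry(pitch) Rx(roll)).
In Python, from rig import r gives the robot as it stands.
- The arm moves only by the tool arm_command, never from a script. Its argument "targets" is a list of rows, each a list of 6 numbers: the shift along the tool's x, y, z in m, then the turn, a rotation vector about the tool's x, y, z in rad. A call has 1 to 20 rows; each row shifts and turns the commanded pose from where the row before left it, along the tool's axes as they then stand; what a row does not reach is not made up. A row lasts 1/12 s, in which the tool goes at most 41.7 mm and 7.16 degrees, less where a joint would pass 70% of its speed; a pose out of reach is approached as far as the arm can. A call is refused whole if a number of a shift passes 0.0417 or a number of a turn 0.125, either way. A call with a gripper value outside its range is refused whole. "fingers" is the finger opening in m, from 0 to 0.0854, set as the call begins (left out, the last holds). The fingers move at their own pace and stop on an object; "squeeze" is the grip in N (left out, the last holds). Time passes only in rows, so rows that do not move let the fingers close. It gives the time, the measured TCP pose, the force and the opening at its end, in the units of the state.
- r.sense(): the state, without advancing time (a new reading comes with each control period).
- r.grab_frame(name): name is "scene" or "top" or "wrist"; returns a dict with "image" (384x512x3 uint8, blue, green, red), "fx", "fy", "cx", "cy" (pixels), "xyz" and "orientation" of the camera in the world. Camera axes: x right, y down, z forward; pixel columns grow to the right and rows downward; lengths in mm; the calibration is good to about 2 mm. A picture is of the moment at which its call begins. There is no depth.
- r.sign_off(): hands the job in, once; it reports no verdict.
The state is a dict: "clock": time; "qpos": joint angles; "qvel": joint speeds; "joint_efforts": joint torques, N m; "eef_pos": TCP position; "tcp_rot": TCP orientation; "contact_force": force on the tool from outside, world axes, zero at the start; "wrist_torque": the same for the moment, N m; "opening": opening from 0.0 (shut) to 1.0 (fully open).
Only numpy, scipy, OpenCV 4.12 (cv2) and the standard library are available. Lean on these libraries where they do the work, as an engineer would, in place of code of your own. Each camera call takes 0.05 s, during which the arm holds its last target.

### The job

Lift the white rotor off its blue stand and fit its tapered shank into the spindle of the open microtube spinner: turn it by feel, pressing only lightly, until the slot under it drops over the spindle's two drive dogs, then press it firmly home with about 15 newtons and let go. Never load the rotor or the spinner with more than 40 newtons, keep the rotor upright, and leave the case, the dish and the slide mailer where they are.

Things in the scene. Friction and masses are not known exactly. Their poses are not given: they have to be found in the camera images.
- rotor_hub (a point): centre of the rotor's hub: a grey metal block on top of the rotor, 36 mm (x) by 28 mm (y) by 46 mm high, its top 23 mm above this point, the white disc 23 mm below it. Grip it from above across the flat faces 28 mm apart (fingers closing along y). z is the rotor's axis, up; a blue line on top lies along x
- rotor_collar (a point): on the rotor's axis in the plane of its collar's underside, 44 mm below the hub's centre; same axes. The shank (42 mm long, 32.5 mm across here, tapering 10 degrees a side to 18 mm) begins here. A slot 10.5 mm wide, 9 mm deep runs right across the collar's underside along x, the line of the blue marks: half a turn makes no difference
- stand_top (a point): centre of the top face of the blue rotor stand, a fixed block 90 x 90 x 50 mm with a 36 mm hole through it; the shank hangs loosely in it and the collar rests on this face; z up
- spindle_nose (a point): centre of the spindle's flat upper end face (62 mm across), 64 mm above the bench, at the mouth of its taper socket (32 mm across here, 10 degrees a side, 45 mm deep). Collar underside above it: 8 mm when resting on the dogs, about 1.5 mm when fully home in the taper with the dogs in the slot. The axes are those of the spinner's housing, not of the spindle
- rotor: the rotor, one rigid part of 0.3 kg, top to bottom: hub, white disc (84 mm across, 12 mm thick, blue marks along x), dark collar (60 mm across, 9 mm thick), steel tapered shank. Origin: centre of the shank's small end, 42 mm below the collar's underside, 86 mm below the hub's centre
- rotor_stand: the blue stand, fixed; origin at the centre of its underside
- drive_unit: the spinner, fixed: a grey open bowl 150 mm across, rim 48 mm high, white panel block towards -x, spindle in its middle; origin on the bench under the spindle axis. Two brass dogs (6 mm wide, 8 mm high) stand on the spindle's face, opposite, 19 to 30 mm from the axis. A brake holds the spindle with the line of the dogs at an unmeasured angle, up to 0.6 rad either way from x
- case: black objective case with a grey lid, loose bystander, 37 mm across and 62 mm high; origin at the centre of its underside
- dish: red petri dish, loose bystander, 58 mm across, 14 mm high; origin at the centre of its underside
- mailer: teal slide mailer, loose bystander, 37 x 92 x 14 mm; origin at the centre of its underside
There are look-alikes about, which are no part of the job. Leave any turquoise look-alike of the rotor_stand alone.

How it is judged (in metres and radians):
On the way, in this order (a step that is already met when the one before it is completed fails the run):
1. the rotor is lifted clear of its stand (collar 45 mm above the stand's top) (z of rotor_collar in the frame of stand_top above 0.045 m), for 0.1 s.
2. the rotor is fully home in the taper and pressed down on it with at least 8 N (z of rotor_collar in the frame of spindle_nose between -0.001 and 0.0035 m and horizontal distance between rotor_collar and spindle_nose below 0.002 m and angle between rotor_collar's own z axis and vertical below 0.05 rad and contact force between rotor and drive_unit above 8 N), for 0.05 s.
At the end, for the whole second after the job is handed in: the rotor sits at rest in the spindle: collar underside at most 3.5 mm above the spindle's face (with the slot on top of the dogs instead of over them it would be 8 mm), on its axis within 2 mm, upright within 0.05 rad, released (z of rotor_collar in the frame of spindle_nose between -0.001 and 0.0035 m and horizontal distance between rotor_collar and spindle_nose below 0.002 m and angle between rotor_collar's own z axis and vertical below 0.05 rad and linear speed of rotor below 0.01 m/s and angular speed of rotor below 0.1 rad/s); the robot touches nothing.
It fails at once if more than 40 N between rotor and spinner (rammed, dropped or wrenched) (contact force between rotor and drive_unit above 40 N).
It fails at once if more than 40 N between the robot and the spinner (contact force between any of the fingers, the arm and drive_unit above 40 N).
It fails at once if the rotor is tipped by more than 0.5 rad (angle between rotor_hub's own z axis and vertical above 0.5 rad).
It fails at once if the case, the dish or the slide mailer is moved by more than 30 mm (distance of any of case, dish, mailer from where it was at the start of the episode above 0.03 m).
It also fails if it takes over 61 s, if anything falls off the work surface, if the arm or the gripper's body presses on something with over 40 N, if the wrist force passes 120 N, or if a joint passes its speed limit or range.

## Working session

There is one attempt and no reset: what is moved stays moved. The work goes in short steps, Python scripts to look and compute and a tool call to move; the robot and the scene stay as the last step left them, time stands still between calls to the robot, and variables do not carry over. Pictures are saved under pics/ and viewed, and the job is handed in when it is done.

Besides the shell and the picture viewer there is one more tool, called after "Emit:" by a JSON object that holds its "name" and its "arguments". arm_command: Moves the arm, as the interface text tells. Its arguments: {"type":"object","properties":{"targets":{"type":"array"},"fingers":{"type":"number"},"squeeze":{"type":"number"}},"required":["targets"]}

```bash
ls; mkdir -p pics
cat > h.py <<'E'
import numpy as np, cv2
from rig import r
from scipy.spatial.transform import Rotation as R
import pickle
def grab(n,tag):
    f=r.grab_frame(n); cv2.imwrite(f'pics/{tag}.png',f['image']); pickle.dump(f,open(f'pics/{tag}.pkl','wb')); return f
def load(tag): return pickle.load(open(f'pics/{tag}.pkl','rb'))
def rot(f):
    o=np.array(f['orientation'],float)
    return o if o.shape==(3,3) else R.from_euler('xyz',o).as_matrix()
def ray(f,u,v):
    d=rot(f)@np.array([(u-f['cx'])/f['fx'],(v-f['cy'])/f['fy'],1.]); return np.array(f['xyz'],float),d/np.linalg.norm(d)
def onplane(f,u,v,z):
    o,d=ray(f,u,v); return o+d*(z-o[2])/d[2]
def tri(*rs):
    A=np.zeros((3,3));b=np.zeros(3)
    for o,d in rs:
        P=np.eye(3)-np.outer(d,d);A+=P;b+=P@o
    p=np.linalg.solve(A,b); return p,[np.linalg.norm((np.eye(3)-np.outer(d,d))@(p-o)) for o,d in rs]
def proj(f,p):
    c=rot(f).T@(np.array(p,float)-np.array(f['xyz'],float)); return f['fx']*c[0]/c[2]+f['cx'],f['fy']*c[1]/c[2]+f['cy']
E
python3 - <<'E'
from h import *
for n in ['scene','top','wrist']:
    f=grab(n,n+'0'); print(n,f['fx'],f['cx'],f['cy'],f['xyz'],f['orientation'])
print(r.sense())
E
```

```text
pics
scene 397.9611963633663 259.01723281147116 193.67416030198476 [-133.1510719   711.78105569  564.99840916] [-2.01171189 -0.01315551 -2.46587419]
top 369.6789179978072 252.02529526345603 195.32223443176616 [425.54222269 -78.22352664 997.57943158] [-3.0382146   0.00791939 -1.56760191]
wrist 331.95336763576756 258.7957174805728 191.71063982771773 [ 325.9824681  -537.24630051  371.76804275] [ 2.84730925e+00  2.13702052e-03 -1.14509555e+00]
{'clock': 0.15, 'qpos': array([-1.14639312e+00,  3.53499592e-01,  1.63396398e+00,  1.74406336e-05,
        1.15518153e+00, -2.41216324e-03]), 'qvel': array([-0.00032685, -0.00154022, -0.00206507, -0.00072097,  0.00052125,
        0.00166746]), 'joint_efforts': array([ 8.78299797e-04, -6.05635929e+01, -3.42339063e+01,  3.60713699e-06,
        6.16895370e-03, -2.67781871e-06]), 'eef_pos': array([ 258.58397404, -568.60420469,  230.72726253]), 'tcp_rot': array([-3.14157417e+00,  1.05241467e-03, -1.14398800e+00]), 'contact_force': array([-0.01214719, -0.94854691, -0.04514572]), 'wrist_torque': array([-0.00281006,  0.06924208,  0.02559972]), 'opening': 1.0001815007337318}
```

View pics/scene0.png

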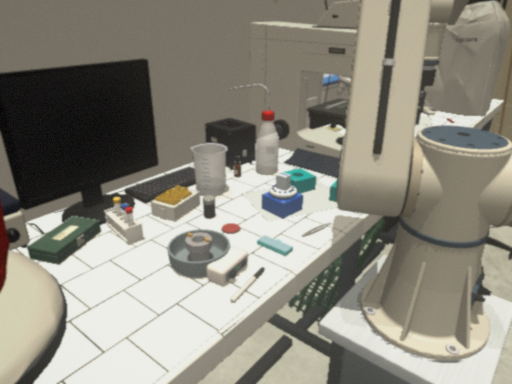

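View pics/top0.png

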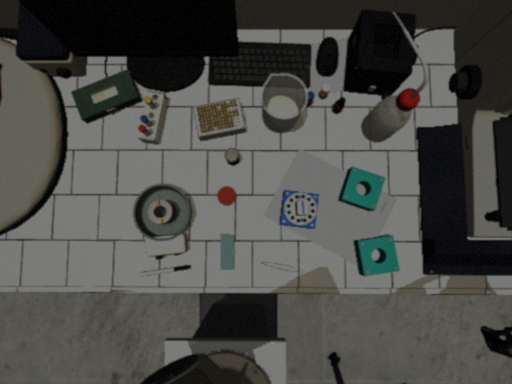

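View pics/wrist0.png

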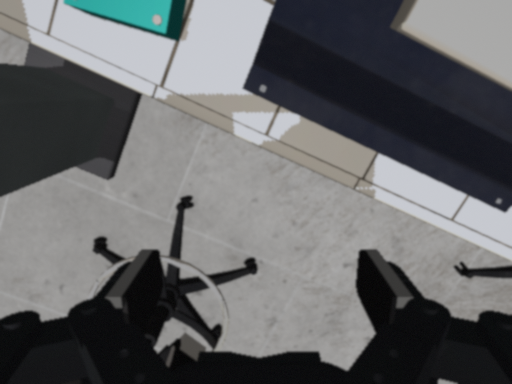

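The top view shows the rotor on its blue stand at about (300,208), the spinner at (162,211), the case at (232,156), the dish at (227,196) and the mailer at (227,252). The two turquoise blocks at (362,188) and (377,255) are look-alikes. I'll zoom in next.

Run:
```python
from h import *
t=load('top0');s=load('scene0')
a=cv2.resize(t['image'][165:260,120:220],None,fx=4,fy=4,interpolation=cv2.INTER_CUBIC)
b=cv2.resize(t['image'][165:260,250:350],None,fx=4,fy=4,interpolation=cv2.INTER_CUBIC)
cv2.imwrite('pics/ztop.png',np.hstack([a,b]))
a=cv2.resize(s['image'][220:290,150:250],None,fx=4,fy=4,interpolation=cv2.INTER_CUBIC)
b=cv2.resize(s['image'][155:225,240:340],None,fx=4,fy=4,interpolation=cv2.INTER_CUBIC)
cv2.imwrite('pics/zscene.png',np.hstack([a,b]))
for n,uv,z in [('hubtop',(300,208),145),('sp',(162,211),64),('standcorner',(282,190),50),('',(319,192),50),('',(281,226),50),('',(317,228),50),('case',(232,156),62),('dish',(227,196),14),('mailer',(227,252),14)]:
    print(n,onplane(t,*uv,z).round(1))
```

```text
hubtop [ 484.8 -182.   145. ]
sp [481.9 157.4  64. ]
standcorner [ 537.8 -147.7   50. ]
 [ 532.8 -242.9   50. ]
 [ 445.2 -144.6   50. ]
 [ 440.4 -236.4   50. ]
case [624.2 -18.6  62. ]
dish [525.6  -3.1  14. ]
mailer [377.3  -4.7  14. ]
```

View pics/ztop.png

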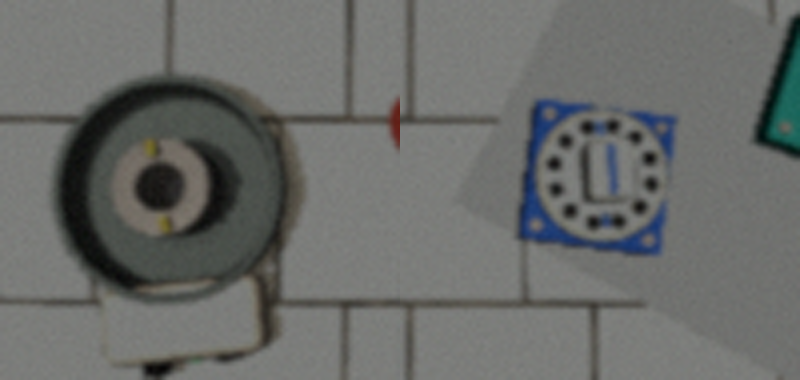

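View pics/zscene.png

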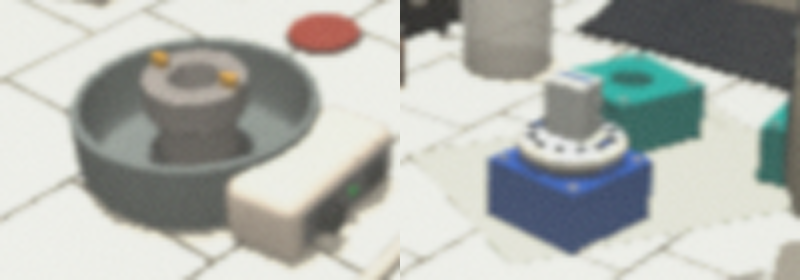

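```bash
cat >> h.py <<'E'
def plan(p,yaw=None):
    s=r.sense(); M=R.from_euler('xyz',s['tcp_rot']).as_matrix(); d=M.T@(np.array(p,float)-s['eef_pos'])
    print('tcp',s['eef_pos'].round(1),'rpy',s['tcp_rot'].round(4),'q',s['qpos'].round(2),'tool shift mm',d.round(1), 'tool z turn', None if yaw is None else round(s['tcp_rot'][2]-yaw,4))
E
python3 - <<'E'
from h import *
t=load('top0');s=load('scene0')
def blue(f,box):
    u0,u1,v0,v1=box
    hsv=cv2.cvtColor(f['image'],cv2.COLOR_BGR2HSV); m=cv2.inRange(hsv,(100,120,40),(130,255,255)); k=np.zeros_like(m);k[v0:v1,u0:u1]=m[v0:v1,u0:u1];return k
m=blue(t,(250,350,165,260)); c=max(cv2.findContours(m,0,1)[0],key=cv2.contourArea); rc=cv2.minAreaRect(c); print(rc)
st=onplane(t,*rc[0],50); print('stand',st)
for b in cv2.boxPoints(rc): print(onplane(t,*b,50).round(1))
# hub top from top & scene (approx pixel picks from the zooms)
ht=(250+612/4-100,165+170/4); print(ht)
hs=(240+(573-400)/4,155+75/4)
p,e=tri(ray(t,*ht),ray(s,*hs)); print('hubtop tri',p,e, onplane(t,*ht,117))
# spindle
print('spindle', tri(ray(t,120+160/4,165+185/4),ray(s,150+194/4,220+72/4)), onplane(t,160,165+185/4,64))
d1=onplane(t,120+152/4,165+147/4,72);d2=onplane(t,120+165/4,165+223/4,72); v=d1-d2; print('dogs',d1,d2,np.linalg.norm(v),np.arctan2(v[1],v[0]))
d1=tri(ray(t,120+152/4,165+147/4),ray(s,150+160/4,220+58/4));d2=tri(ray(t,120+165/4,165+223/4),ray(s,150+230/4,220+78/4)); print(d1,d2)
plan([484,-186,231],-1.5)
E
```

```text
((288.0, 207.5), (35.0, 16.0), 90.0)
stand [ 492.6295368  -162.83108954   50.        ]
[ 537.8 -142.5   50. ]
[ 537.9 -183.8   50. ]
[ 447.9 -182.9   50. ]
[ 447.8 -142.1   50. ]
(303.0, 207.5)
hubtop tri [ 489.40734726 -191.95298443  114.91581114] [np.float64(1.5648429970651898), np.float64(1.5648429970651827)] [ 487.98021252 -192.58379246  117.        ]
spindle (array([481.92968802, 163.30487914,  62.69309157]), [np.float64(0.7756089224124517), np.float64(0.7756089224124187)]) [481.26823528 162.4301359   64.        ]
dogs [504.71580329 166.10636124  72.        ] [456.98908671 156.542324    72.        ] 48.67556146324619 0.19777215335474743
(array([505.83918632, 168.36691334,  65.44716151]), [np.float64(0.7520731207978485), np.float64(0.7520731207977835)]) (array([457.35848593, 158.21382905,  65.99633379]), [np.float64(0.21844920388493053), np.float64(0.21844920388490557)])
tcp [ 258.6 -568.6  230.7] rpy [-3.1416e+00  1.1000e-03 -1.1440e+00] q [-1.15  0.35  1.63  0.    1.16 -0.  ] tool shift mm [-255.  -363.6    0. ] tool z turn 0.356
```

Emit:
{"name": "arm_command", "arguments": {"targets": [[-0.0165,-0.0243,0,0,0,0],[-0.0165,-0.0243,0,0,0,0],[-0.0165,-0.0243,0,0,0,0],[-0.0165,-0.0243,0,0,0,0],[-0.0165,-0.0243,0,0,0,0],[-0.0165,-0.0243,0,0,0,0],[-0.0165,-0.0243,0,0,0,0],[-0.0165,-0.0243,0,0,0,0],[-0.0165,-0.0243,0,0,0,0],[-0.0165,-0.0243,0,0,0,0],[-0.0165,-0.0243,0,0,0,0],[-0.0165,-0.0243,0,0,0,0],[-0.0165,-0.0243,0,0,0,0],[-0.0165,-0.0243,0,0,0,0],[-0.0165,-0.0243,0,0,0,0],[0,0,0,0,0,0.09],[0,0,0,0,0,0.09],[0,0,0,0,0,0.09],[0,0,0,0,0,0.09],[0,0,0,0,0,0]], "fingers": 0.0854, "squeeze": 40}}

```text
clock: 1.82
eef_pos: [487.9, -192.5, 231.1]
tcp_rot: [3.141, 0.0, -1.508]
contact_force: [-0.2, -0.1, -0.4]
opening: 0.997
```

Run:
```python
from h import *
f=grab('wrist','wr1'); print(r.sense()['clock'],r.sense()['contact_force']); plan([488,-192,231],-1.5)
cv2.imwrite('pics/wr1z.png',cv2.resize(f['image'],(800,600),interpolation=cv2.INTER_CUBIC))
```

```text
1.8667 [0.14196448 0.88082914 0.86167194]
tcp [ 488.  -192.6  231.1] rpy [ 3.1413e+00  2.0000e-04 -1.5024e+00] q [-0.38  0.2   1.85  0.    1.1   1.12] tool shift mm [-0.6 -0.1  0.1] tool z turn -0.0024
```

View pics/wr1z.png

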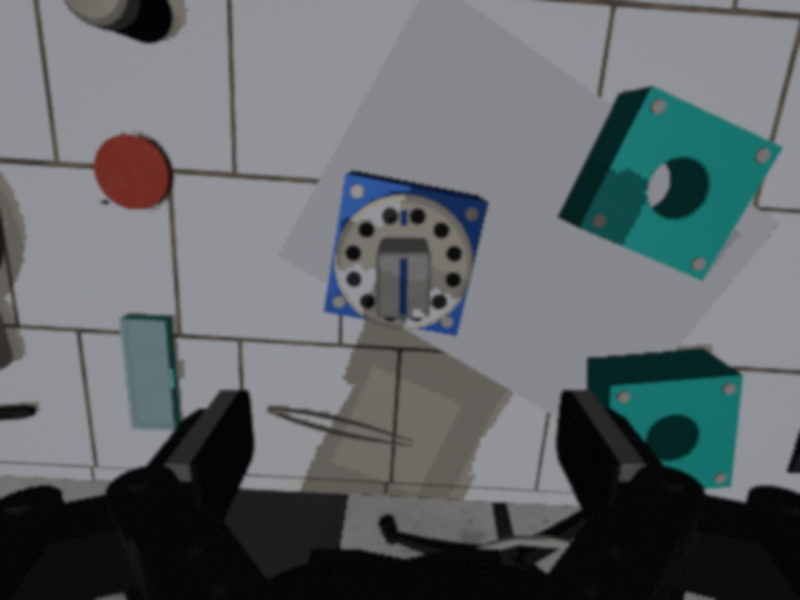

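Run:
```python
from h import *
f=load('wr1'); im=f['image']
hsv=cv2.cvtColor(im,cv2.COLOR_BGR2HSV); m=cv2.inRange(hsv,(100,100,40),(130,255,255))
for c in cv2.findContours(m,0,1)[0]:
    if cv2.contourArea(c)>4:
        rc=cv2.minAreaRect(c); z=50 if cv2.contourArea(c)>500 else 117
        print(cv2.contourArea(c),rc[0],rc[1],rc[2])
m2=m[160:210,245:272]; ys,xs=np.nonzero(m2); xs=xs+245;ys=ys+160
top=onplane(f,np.mean(xs[ys<=ys.min()+3]),ys.min(),117); bot=onplane(f,np.mean(xs[ys>=ys.max()-3]),ys.max()+1,117)
print(xs.min(),xs.max(),ys.min(),ys.max(),top,bot,top-bot,np.arctan2((top-bot)[1],(top-bot)[0]))
c=max(cv2.findContours(m,0,1)[0],key=cv2.contourArea)
cv2.imwrite('pics/wr1c.png',cv2.resize(im[105:220,200:320],None,fx=5,fy=5,interpolation=cv2.INTER_CUBIC))
```

```text
144.5 (288.9878234863281, 205.1097869873047) (15.148855209350586, 32.640316009521484) 51.34019088745117
184.5 (213.4326171875, 189.52020263671875) (37.58761215209961, 17.551923751831055) 62.02052688598633
101.5 (257.5, 183.0) (34.0, 3.0) 90.0
14.5 (258.0, 139.0) (8.0, 2.0) 90.0
1291.0 (263.089599609375, 139.16761779785156) (91.91857147216797, 45.92127227783203) 8.746162414550781
256 259 166 200 [ 505.45073428 -189.34507829  117.        ] [ 476.53779413 -191.02828573  117.        ] [2.89129402e+01 1.68320744e+00 2.84217094e-14] 0.05815077075670856
```

View pics/wr1c.png

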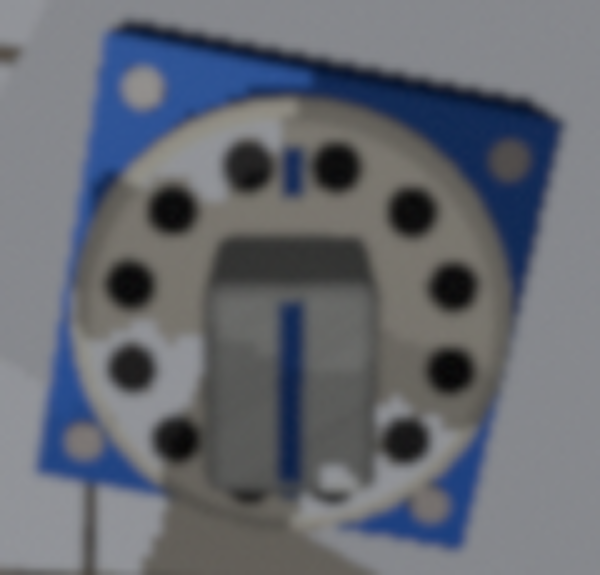

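Run:
```python
from h import *
f=load('wr1');t=load('top0');s=load('scene0')
w=(258.2,182.4)
print(onplane(f,*w,117), tri(ray(f,*w),ray(t,303,207.3)), tri(ray(f,*w),ray(t,303,207.3),ray(s,283.2,173.7)))
# stand corners, wrist: far-left,far-right,near-right,near-left from the zoom
P=[onplane(f,200+u/5,105+v/5,50) for u,v in [(108,33),(562,124),(462,548),(38,470)]]
print(np.round(P,1),np.mean(P,0),[np.linalg.norm(P[i]-P[i-1]).round(1) for i in range(4)])
# disc centre z=71: left 75,right 508, top 95, bottom 527
print('disc',onplane(f,200+292/5,105+311/5,71))
```

```text
[ 492.16380844 -190.63479922  117.        ] (array([ 489.48961973, -192.16995298,  109.1156239 ]), [np.float64(1.5095075056977116), np.float64(1.5095075056976603)]) (array([ 490.36343817, -191.61597756,  114.62298537]), [np.float64(1.457359180328217), np.float64(2.1572088787566215), np.float64(0.7936619089598247)])
[[ 540.9 -152.8   50. ]
 [ 529.3 -240.3   50. ]
 [ 441.6 -229.1   50. ]
 [ 453.1 -141.1   50. ]] [ 491.22781153 -190.79054519   50.        ] [np.float64(88.6), np.float64(88.3), np.float64(88.5), np.float64(88.7)]
disc [ 494.19064083 -190.56144157   71.        ]
```

Emit:
{"name": "arm_command", "arguments": {"targets": [[-0.0014,-0.003,0.02,0,0,0],[0,0,0.02,0,0,0],[0,0,0.02,0,0,0],[0,0,0.02,0,0,0],[0,0,0.01,0,0,0],[0,0,0,0,0,0]]}}

```text
clock: 2.37
eef_pos: [489.5, -190.7, 139.2]
tcp_rot: [3.138, 0.002, -1.502]
contact_force: [-0.4, 0.8, 0.4]
opening: 1.0
```

Run:
```python
from h import *
f=grab('wrist','wr2'); plan([491,-191,82],-1.5)
cv2.imwrite('pics/wr2z.png',cv2.resize(f['image'],(800,600),interpolation=cv2.INTER_CUBIC))
```

```text
tcp [ 490.3 -191.   140.6] rpy [ 3.1397e+00  9.0000e-04 -1.5025e+00] q [-0.37  0.31  1.92 -0.    0.91  1.13] tool shift mm [ 0.1 -0.8 58.6] tool z turn -0.0025
```

View pics/wr2z.png

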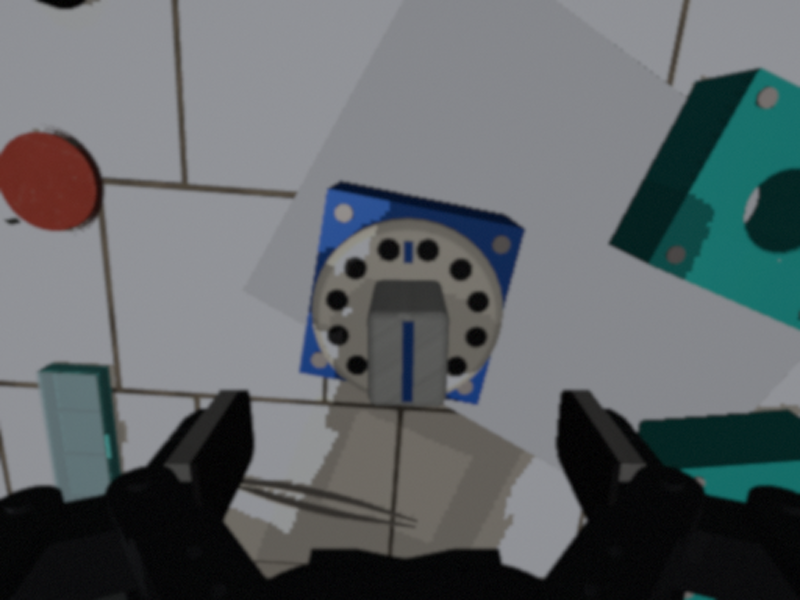

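The hub is centred between the fingers at zoomed (408,362), with its blue line vertical. I'll triangulate it from the two wrist positions.

Run:
```python
from h import *
f=load('wr1');g=load('wr2')
p,e=tri(ray(f,258.2,182.4),ray(g,408*.64,362*.64)); print(p,e,onplane(g,408*.64,362*.64,117))
p,e=tri(ray(f,200+292/5,105+172/5),ray(g,408*.64,252*.64)); print('rear blue mark',p,e)
a=onplane(g,408*.64,322*.64,117);b=onplane(g,407*.64,402*.64,117);print(a,b,a-b)
cv2.imwrite('pics/wr2c.png',cv2.resize(g['image'][130:265,190:330],None,fx=5,fy=5,interpolation=cv2.INTER_CUBIC))
```

```text
[ 493.02643547 -190.57077285  120.16701855] [np.float64(0.020189607011494432), np.float64(0.020189607011431937)] [ 491.62090231 -190.66127206  117.        ]
rear blue mark [ 519.27122466 -188.96556064   66.8382266 ] [np.float64(0.038127732405743214), np.float64(0.03812773240565428)]
[ 506.07028111 -189.6517648   117.        ] [ 476.41780449 -191.37244948  117.        ] [29.65247662  1.72068469  0.        ]
```

View pics/wr2c.png

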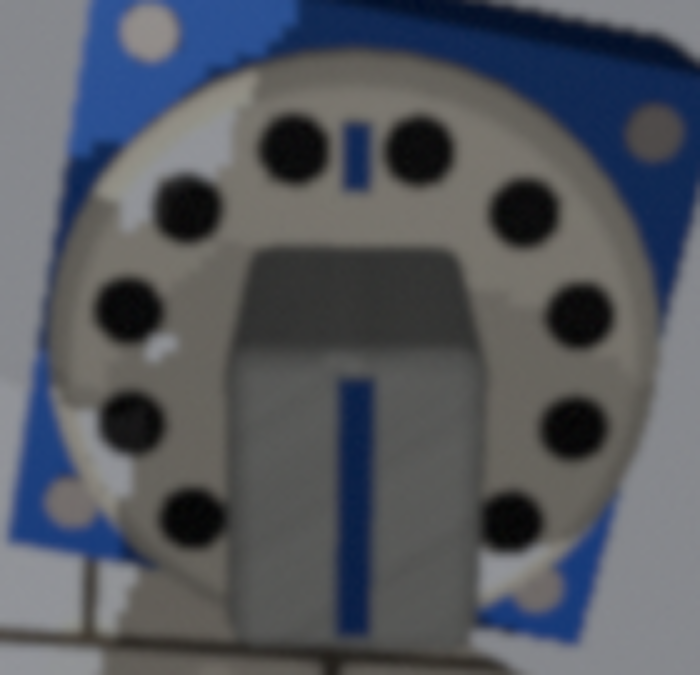

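Height checks out at about 117–120 mm. Next I'll descend and grip.

Emit:
{"name": "arm_command", "arguments": {"targets": [[0,-0.001,0.012,0,0,0.003],[0,0,0.012,0,0,0],[0,0,0.012,0,0,0],[0,0,0.012,0,0,0],[0,0,0.01,0,0,0],[0,0,0,0,0,0]]}}

```text
clock: 2.92
eef_pos: [491.6, -191.0, 82.6]
tcp_rot: [3.141, 0.0, -1.506]
contact_force: [-0.8, 0.6, -0.2]
opening: 0.999
```

Emit:
{"name": "arm_command", "arguments": {"targets": [[0,0,0,0,0,0],[0,0,0,0,0,0],[0,0,0,0,0,0],[0,0,0,0,0,0],[0,0,0,0,0,0],[0,0,0,0,0,0],[0,0,0,0,0,0],[0,0,0,0,0,0]], "fingers": 0.0, "squeeze": 80}}

```text
clock: 3.58
eef_pos: [492.6, -191.4, 84.1]
tcp_rot: [-3.14, -0.001, -1.507]
contact_force: [-0.9, -0.3, 5.7]
opening: 0.317
```

Emit:
{"name": "arm_command", "arguments": {"targets": [[0,0,0,0,0,0],[0,0,0,0,0,0],[0,0,0,0,0,0],[0,0,0,0,0,0]]}}

```text
clock: 3.92
eef_pos: [492.5, -191.3, 84.1]
tcp_rot: [-3.14, -0.001, -1.507]
contact_force: [-0.7, -1.0, 5.8]
opening: 0.314
```

Emit:
{"name": "arm_command", "arguments": {"targets": [[0,0,-0.005,0,0,0],[0,0,-0.01,0,0,0],[0,0,-0.015,0,0,0],[0,0,-0.02,0,0,0],[0,0,-0.02,0,0,0],[0,0,-0.02,0,0,0],[0,0,-0.02,0,0,0],[0,0,-0.01,0,0,0],[0,0,0,0,0,0],[0,0,0,0,0,0],[0,0,0,0,0,0]]}}

```text
clock: 4.83
eef_pos: [491.2, -190.8, 202.2]
tcp_rot: [3.14, 0.001, -1.507]
contact_force: [-0.1, 0.3, -4.1]
opening: 0.315
```

Run:
```python
from h import *
f=grab('wrist','wr3'); s=grab('scene','sc3'); print(r.sense()['contact_force'],r.sense()['wrist_torque'],r.sense()['clock'],r.sense()['opening'])
plan([482,163,203],-1.5+.13)
cv2.imwrite('pics/wr3z.png',np.hstack([cv2.resize(f['image'],(400,300)),cv2.resize(s['image'],(400,300))]))
```

```text
[-0.13825601 -0.14234026 -3.17981812] [ 0.03498068 -0.01497642  0.00641303] 4.9333 0.3145849746800032
tcp [ 491.2 -190.7  202. ] rpy [ 3.1395e+00  1.0000e-03 -1.5069e+00] q [-0.37  0.23  1.87  0.    1.04  1.13] tool shift mm [-353.6  -13.4   -0.7] tool z turn -0.1369
```

View pics/wr3z.png

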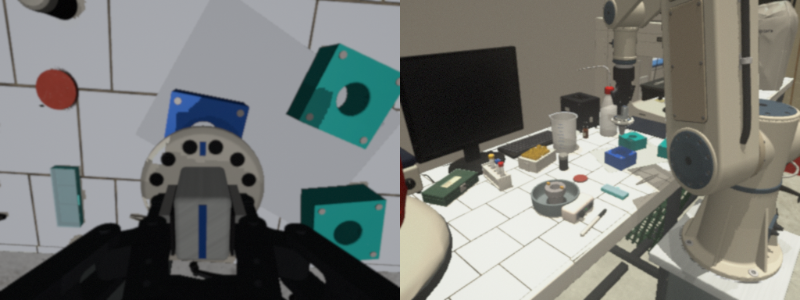

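Lifted: the weight reads about 3 N and the grip is 27 mm wide. I'll carry it to a viewing place short of the spindle.

Emit:
{"name": "arm_command", "arguments": {"targets": [[-0.0138,0.0029,0,0,0,0],[-0.0238,0.0029,0,0,0,0],[-0.0238,0.0029,0,0,0,0],[-0.0238,0.0029,0,0,0,0],[-0.0238,0.0029,0,0,0,0],[-0.0238,0.0029,0,0,0,0],[-0.0238,0.0029,0,0,0,0],[-0.0238,0.0029,0,0,0,0],[-0.0238,0.0029,0,0,0,0],[-0.0238,0.0029,0,0,0,0],[-0.0238,0.0029,0,0,0,0],[-0.0238,0.0029,0,0,0,0],[-0.0238,0.0029,0,0,0,0],[-0.0238,0.0029,0,0,0,0],[-0.0238,0.0029,0,0,0,0],[-0.01,0,0,0,0,0],[0,0,0,0,0,-0.07],[0,0,0,0,0,-0.067],[0,0,0,0,0,0],[0,0,0,0,0,0]]}}

```text
clock: 6.6
eef_pos: [425.3, 162.3, 202.9]
tcp_rot: [3.141, -0.0, -1.372]
contact_force: [0.7, -0.3, -2.6]
opening: 0.319
```

Run:
```python
from h import *
f=grab('wrist','wr4'); plan([482,163,203],-1.37)
cv2.imwrite('pics/wr4z.png',cv2.resize(f['image'],(800,600),interpolation=cv2.INTER_CUBIC))
```

```text
tcp [425.5 162.2 203. ] rpy [ 3.1409e+00 -2.0000e-04 -1.3724e+00] q [ 0.36  0.12  2.01 -0.    1.01  1.73] tool shift mm [ 10.4 -55.6  -0.1] tool z turn -0.0024
```

View pics/wr4z.png

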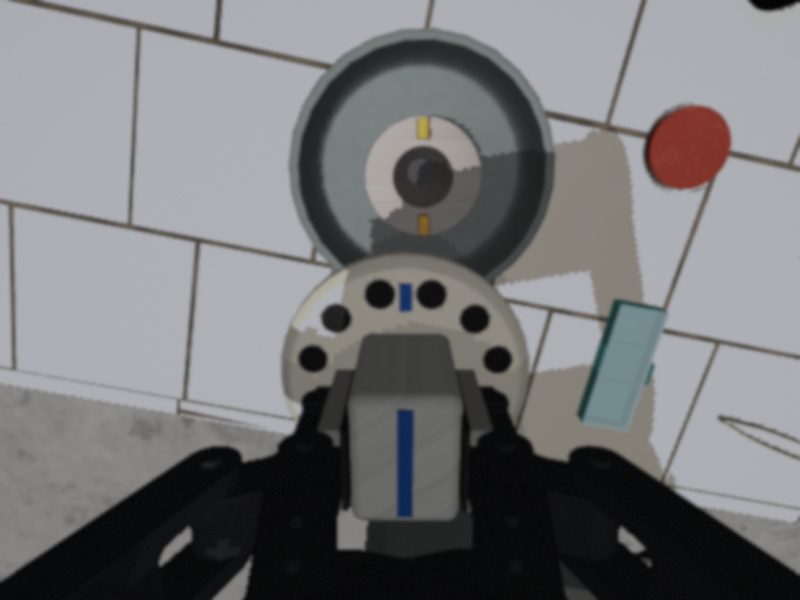

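The spindle, both brass dogs (zoomed (424,127) and (424,225)) and the rotor's blue marks are all visible. I'll measure their angles and centres.

```bash
cat > m4.py <<'E'
from h import *
import sys
tag=sys.argv[1]; f=load(tag); im=f['image']
hsv=cv2.cvtColor(im,cv2.COLOR_BGR2HSV)
m=cv2.inRange(hsv,(14,110,70),(35,255,255))
D=[]
for c in cv2.findContours(m,0,1)[0]:
    if cv2.contourArea(c)>15:
        k=np.zeros_like(m);cv2.drawContours(k,[c],-1,255,-1);M=cv2.moments(k,True)
        u,v=M['m10']/M['m00'],M['m01']/M['m00']; D.append((u,v,cv2.contourArea(c),cv2.boundingRect(c)))
D=sorted(D,key=lambda d:-d[2])[:2]; D.sort(key=lambda d:d[1]); print('dogs px',D)
a,b=[onplane(f,d[0],d[1],72) for d in D]
print(a,b,np.linalg.norm(a-b),'mid',(a+b)/2,'yaw',np.arctan2((a-b)[1],(a-b)[0]))
m=cv2.inRange(hsv,(100,100,40),(130,255,255))
for c in cv2.findContours(m,0,1)[0]:
    if 15<cv2.contourArea(c):
        k=np.zeros_like(m);cv2.drawContours(k,[c],-1,255,-1);ys,xs=np.nonzero(k); 
        pf=np.polyfit(ys,xs,1); print('blue',xs.mean(),ys.mean(),cv2.boundingRect(c),'slope',pf[0])
        z=r.sense()['eef_pos'][2]-34.1+(21 if len(xs)<300 and ys.mean()<215 else 67)
        P=[onplane(f,np.polyval(pf,y),y,z) for y in (ys.min()-.5,ys.max()+.5)]
        print('   ',P[0].round(1),P[1].round(1),'yaw',np.arctan2((P[0]-P[1])[1],(P[0]-P[1])[0]))
E
python3 m4.py wr4
```

```text
dogs px [(270.6842105263158, 81.65789473684211, 59.0, (268, 76, 7, 12)), (270.61038961038963, 143.80519480519482, 60.0, (268, 138, 7, 13))]
[506.36387668 170.22470652  72.        ] [458.99354128 160.27588623  72.        ] 48.40379841789802 mid [482.67870898 165.25029637  72.        ] yaw 0.20701342068368495
blue 258.9934533551555 296.44517184942714 (255, 263, 9, 68) slope -0.0005720005720003947
    [439.3 166.  235.9] [410.3 160.2 235.9] yaw 0.1975168720079736
blue 259.0 190.0 (256, 182, 7, 17) slope -1.6151833138796343e-16
    [457.1 169.6 189.9] [448.6 167.9 189.9] yaw 0.19801729272651683
```

Emit:
{"name": "arm_command", "arguments": {"targets": [[-0.02,0,0,0,0,0],[-0.03,0,0,0,0,0],[-0.03,0,0,0,0,0],[0,0,0,0,0,0],[0,0,0,0,0,0]]}}

```text
clock: 7.07
eef_pos: [409.5, 241.6, 203.1]
tcp_rot: [3.141, -0.0, -1.37]
contact_force: [0.7, -1.1, -4.0]
opening: 0.316
```

```bash
python3 - <<'E'
from h import *
f=grab('wrist','wr5')
E
python3 m4.py wr5
python3 - <<'E'
from h import *
plan([482,165,203],-1.365)
f=load('wr4');g=load('wr5')
a=cv2.resize(f['image'][10:200,180:360],None,fx=3,fy=3,interpolation=cv2.INTER_CUBIC)
cv2.imwrite('pics/sp4.png',a)
b=cv2.resize(g['image'][10:200,256:512],None,fx=3,fy=3,interpolation=cv2.INTER_CUBIC)
cv2.imwrite('pics/sp5.png',b)
E
```

```text
dogs px [(372.73148148148147, 82.37962962962963, 89.0, (369, 76, 9, 14)), (367.84090909090907, 144.3068181818182, 70.5, (364, 138, 8, 13))]
[505.9240445  171.74823754  72.        ] [458.73008604 161.3641349   72.        ] 48.32286522097914 mid [482.32706527 166.55618622  72.        ] yaw 0.21657924230426456
blue 258.9934533551555 296.44517184942714 (255, 263, 9, 68) slope -0.0005720005720003947
    [423.4 245.4 235.9] [394.3 239.5 235.9] yaw 0.19968101024684132
blue 259.0 190.0 (256, 182, 7, 17) slope -1.6151833138796343e-16
    [441.2 249.  189.9] [432.8 247.3 189.9] yaw 0.20018164713931533
tcp [409.6 240.7 203. ] rpy [ 3.1410e+00 -5.0000e-04 -1.3703e+00] q [ 0.53  0.15  1.97 -0.    1.02  1.9 ] tool shift mm [ 88.6 -55.9   0. ] tool z turn -0.0053
```

View pics/sp4.png

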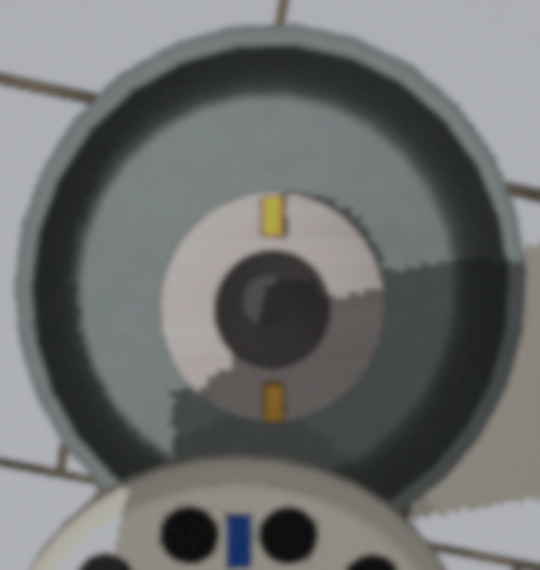

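View pics/sp5.png

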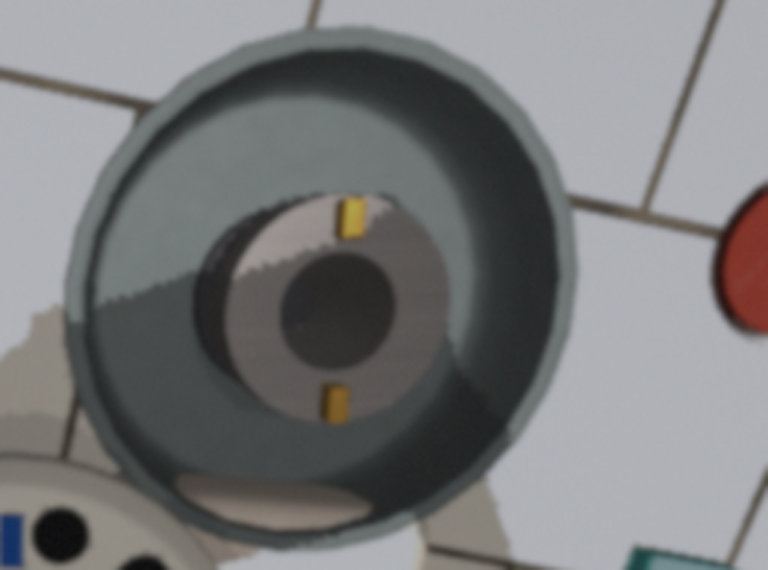

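Run:
```python
from h import *
f=load('wr4');g=load('wr5')
a=(180+272.7/3-.33,10+309/3-.33);b=(256+338/3-.33,10+310/3-.33)
print(onplane(f,*a,64),onplane(g,*b,64),tri(ray(f,*a),ray(g,*b)))
# dogs top face centre: sp4 (272,216),(273,402); sp5 top faces (354,217),(339,403)
for F,o,D in ((f,(180,10),[(272,215),(273.5,402)]),(g,(256,10),[(354.5,217),(340,403)])):
    p,q=[onplane(F,o[0]+x/3-.33,o[1]+y/3-.33,72) for x,y in D]; print(p,q,(p+q)/2,np.arctan2(*(p-q)[[1,0]]))
```

```text
[482.91147249 165.09055529  64.        ] [482.91915395 165.68471868  64.        ] (array([482.86401286, 165.01165698,  61.98126014]), [np.float64(0.06247716616821712), np.float64(0.062477166168301373)])
[506.5428223  170.53871993  72.        ] [459.1386722  160.11688205  72.        ] [482.84074725 165.32780099  72.        ] 0.21640793920385454
[506.36227981 170.98753898  72.        ] [459.15961785 160.50202707  72.        ] [482.76094883 165.74478303  72.        ] 0.2185888266766549
```

Emit:
{"name": "arm_command", "arguments": {"targets": [[0.01,-0.0061,0,0,0,0],[0.02,-0.013,0,0,0,0],[0.02,-0.013,0,0,0,0],[0.02,-0.013,0,0,0,0],[0.02,-0.013,0,0,0,-0.016],[0,0,0.01,0,0,0],[0,0,0.015,0,0,0],[0,0,0.015,0,0,0],[0,0,0.01,0,0,0],[0,0,0,0,0,0],[0,0,0,0,0,0]]}}

```text
clock: 8.03
eef_pos: [484.4, 163.5, 152.9]
tcp_rot: [3.14, -0.0, -1.355]
contact_force: [0.3, -1.1, -3.2]
opening: 0.312
```

Run:
```python
from h import *
f=grab('wrist','wr6');s=grab('scene','sc6')
plan([484.4,164.2,112],-1.354); x=r.sense(); print(x['contact_force'],x['wrist_torque'])
cv2.imwrite('pics/wr6z.png',np.hstack([cv2.resize(f['image'],(400,300)),cv2.resize(s['image'][170:290,130:290],(400,300),interpolation=cv2.INTER_CUBIC)]))
```

```text
tcp [485.2 164.2 153.9] rpy [-3.1407e+00  1.0000e-04 -1.3544e+00] q [ 0.32  0.27  1.95 -0.    0.92  1.68] tool shift mm [-0.2  0.8 41.9] tool z turn -0.0004
[ 0.1038988   0.51444874 -3.13118099] [ 0.05045867  0.01785615 -0.01773221]
```

View pics/wr6z.png

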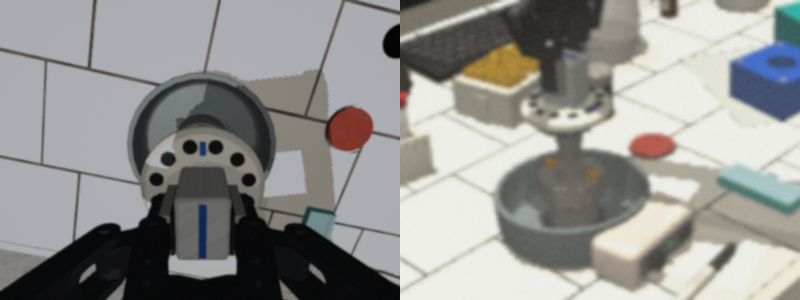

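The shank is over the spindle mouth in both views. I'll descend in stages, watching the force.

Emit:
{"name": "arm_command", "arguments": {"targets": [[0,0.0005,0.007,0,0,0],[0,0,0.007,0,0,0],[0,0,0.007,0,0,0],[0,0,0.006,0,0,0],[0,0,0.003,0,0,0],[0,0,0,0,0,0],[0,0,0,0,0,0]]}}

```text
clock: 8.72
eef_pos: [484.1, 164.1, 123.0]
tcp_rot: [3.141, -0.0, -1.354]
contact_force: [0.6, 0.2, -3.6]
opening: 0.314
```

Emit:
{"name": "arm_command", "arguments": {"targets": [[0,0,0.002,0,0,0],[0,0,0.002,0,0,0],[0,0,0.002,0,0,0],[0,0,0.001,0,0,0],[0,0,0.001,0,0,0],[0,0,0,0,0,0],[0,0,0,0,0,0]]}}

```text
clock: 9.3
eef_pos: [484.2, 164.1, 115.3]
tcp_rot: [3.142, 0.0, -1.354]
contact_force: [-0.1, -0.7, -3.0]
opening: 0.311
```

Emit:
{"name": "arm_command", "arguments": {"targets": [[0,0,0.001,0,0,0],[0,0,0.001,0,0,0],[0,0,0.001,0,0,0],[0,0,0.001,0,0,0],[0,0,0,0,0,0],[0,0,0,0,0,0]]}}

```text
clock: 9.8
eef_pos: [484.2, 164.1, 111.2]
tcp_rot: [3.141, 0.0, -1.354]
contact_force: [0.5, -0.0, -2.9]
opening: 0.315
```

Emit:
{"name": "arm_command", "arguments": {"targets": [[0,0,0.001,0,0,0],[0,0,0.001,0,0,0],[0,0,0,0,0,0],[0,0,0,0,0,0]]}}

```text
clock: 10.13
eef_pos: [484.1, 164.1, 109.2]
tcp_rot: [3.141, -0.0, -1.354]
contact_force: [-0.2, -0.6, -3.0]
opening: 0.315
```

Still free, with the collar at about 75 mm. I'll go on slowly.

Emit:
{"name": "arm_command", "arguments": {"targets": [[0,0,0.001,0,0,0],[0,0,0.001,0,0,0],[0,0,0,0,0,0],[0,0,0,0,0,0]]}}

```text
clock: 10.47
eef_pos: [484.2, 164.1, 107.2]
tcp_rot: [3.141, -0.0, -1.354]
contact_force: [0.5, -0.3, -2.6]
opening: 0.314
```

Emit:
{"name": "arm_command", "arguments": {"targets": [[0,0,0.001,0,0,0],[0,0,0.001,0,0,0],[0,0,0,0,0,0],[0,0,0,0,0,0]]}}

```text
clock: 10.8
eef_pos: [484.2, 164.1, 105.2]
tcp_rot: [3.141, 0.0, -1.354]
contact_force: [0.1, -0.6, -3.0]
opening: 0.317
```

Emit:
{"name": "arm_command", "arguments": {"targets": [[0,0,0.001,0,0,0],[0,0,0.0005,0,0,0],[0,0,0,0,0,0],[0,0,0,0,0,0]]}}

```text
clock: 11.13
eef_pos: [484.2, 164.1, 103.7]
tcp_rot: [3.141, -0.0, -1.354]
contact_force: [0.8, -0.9, -2.7]
opening: 0.315
```

Emit:
{"name": "arm_command", "arguments": {"targets": [[0,0,0.001,0,0,0],[0,0,0.0005,0,0,0],[0,0,0,0,0,0],[0,0,0,0,0,0]]}}

```text
clock: 11.47
eef_pos: [484.1, 164.1, 102.2]
tcp_rot: [3.141, 0.0, -1.354]
contact_force: [-0.9, 0.2, -3.3]
opening: 0.313
```

The collar is now at about 68 mm, below the dog tops at 72, with no contact force. So the slot is over the dogs. Continuing.

Emit:
{"name": "arm_command", "arguments": {"targets": [[0,0,0.0005,0,0,0],[0,0,0.0005,0,0,0],[0,0,0,0,0,0],[0,0,0,0,0,0]]}}

```text
clock: 11.8
eef_pos: [484.0, 164.2, 101.2]
tcp_rot: [3.141, 0.0, -1.354]
contact_force: [-1.8, 1.4, -2.9]
opening: 0.315
```

Emit:
{"name": "arm_command", "arguments": {"targets": [[0,0,0.0005,0,0,0],[0,0,0.0005,0,0,0],[0,0,0,0,0,0],[0,0,0,0,0,0]]}}

```text
clock: 12.13
eef_pos: [484.0, 164.2, 100.3]
tcp_rot: [3.141, 0.0, -1.354]
contact_force: [-2.8, 3.4, -1.3]
opening: 0.322
```

Touching the taper, and it is pushing towards -x/+y, so I'll yield that way.

Emit:
{"name": "arm_command", "arguments": {"targets": [[-0.0008,0.0004,0,0,0,0],[0,0,0,0,0,0],[0,0,0,0,0,0]]}}

```text
clock: 12.38
eef_pos: [483.8, 164.6, 100.2]
tcp_rot: [-3.141, -0.0, -1.354]
contact_force: [-0.6, -0.5, -3.4]
opening: 0.322
```

Emit:
{"name": "arm_command", "arguments": {"targets": [[0,0,0.0005,0,0,0],[0,0,0.0005,0,0,0],[0,0,0,0,0,0],[0,0,0,0,0,0]]}}

```text
clock: 12.72
eef_pos: [483.8, 164.5, 99.4]
tcp_rot: [-3.142, -0.0, -1.354]
contact_force: [-2.6, -2.8, 2.5]
opening: 0.312
```

Emit:
{"name": "arm_command", "arguments": {"targets": [[0.0002,0.0005,0,0,0,0],[0,0,0,0,0,0],[0,0,0,0,0,0]]}}

```text
clock: 12.97
eef_pos: [483.7, 164.5, 99.4]
tcp_rot: [-3.141, -0.0, -1.354]
contact_force: [-0.3, -2.8, 0.1]
opening: 0.317
```

Emit:
{"name": "arm_command", "arguments": {"targets": [[0,0,0.0005,0,0,0],[0,0,0.0005,0,0,0],[0,0,0,0,0,0],[0,0,0,0,0,0]]}}

```text
clock: 13.3
eef_pos: [483.8, 164.5, 99.3]
tcp_rot: [-3.14, -0.0, -1.354]
contact_force: [-2.9, -4.4, 13.3]
opening: 0.318
```

The rotor bottoms at TCP z 99.3 (collar about 65.2, home) with about 16 N on it. I'll ease the side load and hold briefly.

Emit:
{"name": "arm_command", "arguments": {"targets": [[0.0004,0.0003,0,0,0,0],[0,0,0,0,0,0],[0,0,0.0002,0,0,0],[0,0,0,0,0,0],[0,0,0,0,0,0],[0,0,0,0,0,0]]}}

```text
clock: 13.8
eef_pos: [483.8, 164.5, 99.3]
tcp_rot: [-3.14, 0.0, -1.354]
contact_force: [-3.5, -2.4, 13.0]
opening: 0.316
```

Emit:
{"name": "arm_command", "arguments": {"targets": [[0,0,-0.0005,0,0,0],[0,0,-0.0003,0,0,0],[0,0,0,0,0,0],[0,0,0,0,0,0]]}}

```text
clock: 14.13
eef_pos: [483.7, 164.4, 99.3]
tcp_rot: [-3.14, 0.0, -1.354]
contact_force: [-0.1, -0.7, 6.2]
opening: 0.319
```

Emit:
{"name": "arm_command", "arguments": {"targets": [[0,0,0,0,0,0],[0,0,0,0,0,0],[0,0,0,0,0,0],[0,0,0,0,0,0],[0,0,0,0,0,0],[0,0,0,0,0,0],[0,0,0,0,0,0],[0,0,0,0,0,0],[0,0,0,0,0,0]], "fingers": 0.0854}}

```text
clock: 14.88
eef_pos: [483.0, 164.1, 98.9]
tcp_rot: [3.142, 0.0, -1.354]
contact_force: [-0.3, -0.7, -0.8]
opening: 1.004
```

Run:
```python
from h import *
f=grab('wrist','wr7');s=grab('scene','sc7')
x=r.sense(); print(x['contact_force'],x['eef_pos'],x['opening'])
cv2.imwrite('pics/wr7z.png',np.hstack([cv2.resize(f['image'],(400,300)),cv2.resize(s['image'][200:290,140:260],(400,300),interpolation=cv2.INTER_CUBIC)]))
```

```text
[-0.01916864  0.07230797 -0.27374548] [483.0339024  164.02828151  98.89598106] 0.9965312966011499
```

View pics/wr7z.png

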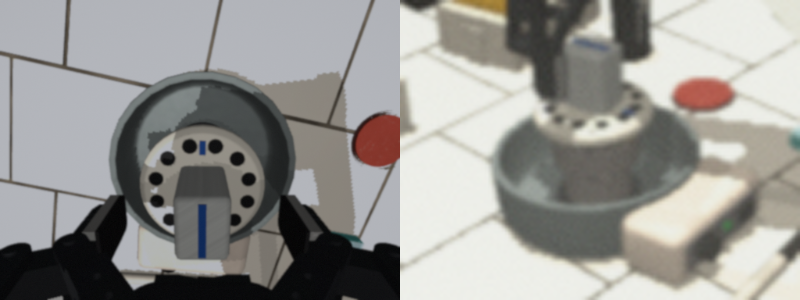

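Released, and the rotor sits level with its collar right on the spindle face. I'll retract straight up and check its height.

Emit:
{"name": "arm_command", "arguments": {"targets": [[0,0,-0.005,0,0,0],[0,0,-0.015,0,0,0],[0,0,-0.02,0,0,0],[0,0,-0.02,0,0,0],[0,0,-0.02,0,0,0],[0,0,-0.02,0,0,0],[0,0,-0.02,0,0,0],[0,0,-0.02,0,0,0],[0,0,0,0,0,0],[0,0,0,0,0,0]]}}

```text
clock: 15.82
eef_pos: [483.6, 164.2, 240.1]
tcp_rot: [-3.139, 0.0, -1.354]
contact_force: [-0.4, -0.4, -0.7]
opening: 1.002
```

Run:
```python
from h import *
f=grab('wrist','wr8');s=grab('scene','sc8');t=grab('top','top8')
x=r.sense(); print(x['contact_force'],x['eef_pos'],x['clock'])
cv2.imwrite('pics/wr8c.png',np.hstack([cv2.resize(f['image'][90:270,190:340],None,fx=3,fy=3,interpolation=cv2.INTER_CUBIC),cv2.resize(s['image'][210:280,160:237],(450,409),interpolation=cv2.INTER_CUBIC)[:540].repeat(1,0) if 0 else cv2.resize(s['image'][200:290,165:223],(348,540),interpolation=cv2.INTER_CUBIC)]))
a,b=load('wr7'),f
for n,g in (('wr7',a),('wr8',b)):
    m=cv2.inRange(cv2.cvtColor(g['image'],cv2.COLOR_BGR2HSV),(100,100,40),(130,255,255))
    for c in cv2.findContours(m,0,1)[0]:
        if cv2.contourArea(c)>12:
            k=np.zeros_like(m);cv2.drawContours(k,[c],-1,255,-1);ys,xs=np.nonzero(k);print(n,xs.mean(),ys.mean(),cv2.boundingRect(c),onplane(g,xs.mean(),ys.mean(),132.5),onplane(g,xs.mean(),ys.mean(),86.5))
```

```text
[-0.50226813  0.52706258 -0.0540252 ] [482.35717143 163.8255111  237.95828261] 15.9667
wr7 258.23364485981307 294.696261682243 (254, 262, 10, 68) [484.09657821 165.48798692 132.5       ] [453.63489206 158.95241975  86.5       ]
wr7 258.80555555555554 188.74074074074073 (256, 181, 7, 17) [524.44158252 174.10896116 132.5       ] [511.24135512 171.26184547  86.5       ]
wr8 505.5857142857143 227.2657142857143 (495, 206, 17, 38) [495.85740803 -36.09983118 132.5       ] [484.83033463 -76.19005825  86.5       ]
wr8 258.5 191.0 (257, 174, 4, 35) [482.92116033 165.4916143  132.5       ] [469.50350912 162.65485118  86.5       ]
wr8 259.0 145.0 (258, 141, 3, 9) [518.22737885 172.83343412 132.5       ] [511.33420558 171.35341617  86.5       ]
```

View pics/wr8c.png

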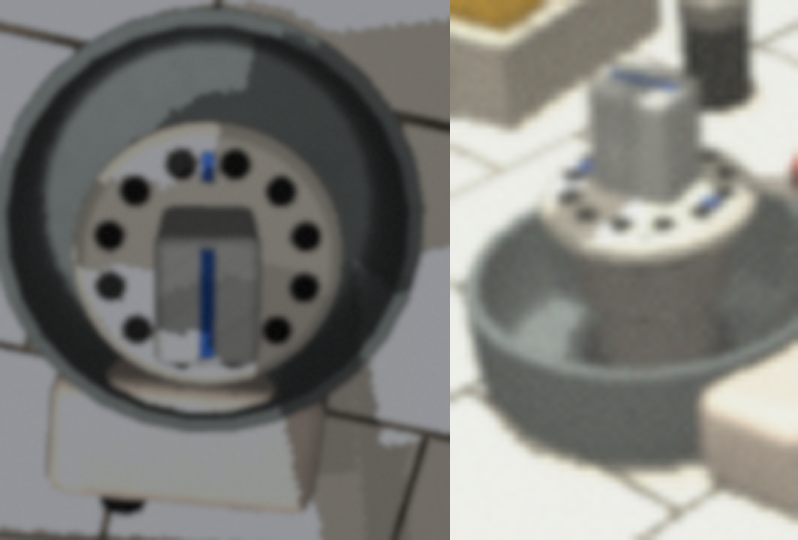

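The rotor is upright, at (483, 165.5) against the spindle's measured (482.9, 165.3). I'll do one height triangulation, compare the bystanders, and hand in.

Run:
```python
from h import *
a,b=load('wr7'),load('wr8')
print('disc mark',tri(ray(a,258.81,188.74),ray(b,259,145)),'hub top',tri(ray(a,258.2,294.7),ray(b,258.5,191)))
A,B=load('top0')['image'].astype(int),load('top8')['image'].astype(int)
for n,(u,v) in dict(case=(232,156),dish=(227,196),mailer=(227,252)).items(): print(n,np.abs(A-B)[v-22:v+22,u-14:u+14].mean())
```

```text
disc mark (array([511.45908882, 171.34343297,  87.28248626]), [np.float64(0.035976767273497426), np.float64(0.035976767273411106)]) hub top (array([482.06487604, 165.18797674, 129.4771137 ]), [np.float64(0.11995189200270225), np.float64(0.11995189200274746)])
case 14.436958874458874
dish 15.028950216450216
mailer 15.171536796536797
```

Run:
```python
from h import *
A,B=load('scene0')['image'],load('scene0')['image']
for tag in ('scene0','sc8'):
    h=cv2.cvtColor(load(tag)['image'],cv2.COLOR_BGR2HSV)
    for n,(u,v),lo,hi in (('dish',(231,228),(0,120,60),(8,255,255)),('mailer',(274,244),(80,60,60),(100,255,255)),('case',(209,206),(0,0,0),(179,255,60))):
        m=cv2.inRange(h,lo,hi)[v-18:v+18,u-22:u+22]; ys,xs=np.nonzero(m); print(tag,n,len(xs),xs.mean().round(1),ys.mean().round(1))
print(r.sign_off())
```

```text
scene0 dish 96 21.3 17.8
scene0 mailer 109 21.8 22.0
scene0 case 0 nan nan
sc8 dish 81 22.0 17.2
sc8 mailer 97 22.5 22.4
sc8 case 0 nan nan
the job is handed in; nothing more can be done
None<stdin>:6: RuntimeWarning: Mean of empty slice.
  ret = ret.dtype.type(ret / rcount)
```

The rotor is seated in the spindle, released, and the job is handed in at about 16 s of the 61 s; no verdict was reported. I lifted it off the blue stand and measured the dogs at 0.215 rad with the wrist camera. I set the slot to that angle beforehand, so no turning by feel was needed. It went over the dogs without contact force. I then eased the side forces against the taper and pressed it home with about 16 N, counting its weight, before letting go and backing off upwards.

**Checks that agreed:**
- **Height:** the press stopped with the collar about 65.2 mm above the bench (65.5 expected when home, 72 if on the dogs). After release, the disc mark triangulated at 87.3 mm (86.5 expected when home, 93 on the dogs).
- **Position:** the rotor's axis is within about 1 mm of the spindle's in the wrist views, and it looks upright.
- **Forces:** the largest reading I saw was about 14 N, and the tool force is now about 0, so the robot touches nothing.

**Checks that failed or disagreed:**
- **Hub top:** it triangulated 3 mm low (129.5 against 132.5 mm), from a coarse pixel centroid.
- **Bystanders, top camera:** a brightness comparison told me nothing, because all three patches changed by the same amount.
- **Bystanders, scene camera:** the dish and mailer stayed within about 1 pixel. My colour mask for the case found nothing, so its place is not measured; I never came near it.

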